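# Roll the bearing sleeve up its loading ramp to the stop

## Task

Push the brass bearing sleeve up the small loading ramp with your fingertips, slowly and without letting it run back down, until it has gone over the crest and rests against the red stop at the top. Only push it: do not take it between the fingers or lift it. Leave it there, and leave the loose things round about where they are.

Things in the scene. Friction and masses are not known exactly. Their poses are not given: they have to be found in the camera images.
- load_ramp: Steel loading ramp fixed to the table, 217 mm long, 94 mm wide, 71 mm high at the stop. Origin: centre of its underside. x is level and points uphill, y across, z up. Bare deck rises at 9 degrees from x -85, z 12 mm to a crest, then falls to the stop. Channel 72 mm wide (y -36 to +36) between blue side rails 8 mm thick, 12 mm above the deck; open above.
- foot_lip (a point): Upper uphill edge of the low red lip across the ramp's foot, on the centre line: x -85, z 19 mm in the ramp's frame. The lip is 10 mm thick (x -95 to -85). A sleeve let go on the deck rolls back to it.
- crest (a point): Top line of the deck on the centre line: x +50, z 33 mm in the ramp's frame. Beyond it the seat falls at 5 degrees to the stop; a sleeve pushed past it rolls on against the stop and stays.
- stop_face (a point): Point on the upright face of the tall red stop, on the centre line: x +98, z 55 mm in the ramp's frame; the stop is 12 mm thick, its top at z 71 mm. With the sleeve against it the sleeve's centre is at x +74, z 55 mm.
- sleeve: Loose brass bearing sleeve: plain lying cylinder, 48 mm diameter, 70 mm long, about 0.45 kg (varies), polished and oiled, rolls freely. Origin: its centre; y is its axis, across the ramp. It starts on the deck against the foot lip, centre at x -71, z 38.5 mm in the ramp's frame; its centre rises to z 57 mm over the crest. It has run away if faster than 0.15 m/s before the crest.
- box_tube: rusty square-tube offcut, 30x60x30 mm, lying loose left of and nearer than the ramp; leave it alone. Origin: centre of its underside.
- tip_box: small orange plastic box with a black lid, 44x64x26 mm, loose, left of and nearer than the ramp; leave it alone. Origin: centre of its underside.
- weld_magnet: red arrow-shaped welding magnet lying flat, 74x103x16 mm, loose, right of the ramp; leave it alone. Origin: centre of its underside.
- nozzle_gel: round yellow-and-blue tin with a grey lid, 70 mm across, 52 mm tall, loose, behind the ramp; leave it alone. Origin: centre of its underside.
Mind the look-alikes: they are no part of the job. Several things have the shape of the sleeve; the one meant has the colours described above.

How it is judged:
By the outcome, as a careful person would: the job done as asked, in the order asked, and still so for the second after the job is handed in, with the robot touching nothing.
It also fails if it takes over 38 s, if anything falls off the work surface, if the arm or the gripper's body presses on something with over 40 N, if the wrist force passes 120 N, or if a joint passes its speed limit or range.

## Robot

A 6-joint arm with a two-finger parallel gripper is mounted at the origin on a cart in front of the work surface, level with it; the furniture and walls round the work are solid. World frame = base frame: x ahead of the robot, y to its left, z up, the work surface at z = 0. Lengths are in m, angles in rad, forces in N, time in s.
With the tool pointing down it reaches from about 0.325 to 0.75 m from the base axis. Payload 7.6 kg.
Tool frame: the origin (TCP) lies on the centre line of the jaws, within the pads' length; the fingertips stand 22 mm ahead of it and the grasp point (between the pads) lies 3 mm ahead of it (arm.tip_extent is the distance from the TCP to the fingertips, in m); z points along the fingers, y is the line along which they close (so a half turn about z gives the same grasp; the last joint's range is limited). The gripper opens to 85 mm and grips with 20 to 120 N. Pads are 22 mm wide; open, the fingers measure 114 mm over their backs; the gripper's body (76 mm by 85 mm) begins 54 mm behind the grasp point. The pads swing forward as they close: fully open they stand 13 mm farther back than shut.
Start: joints at [-1.243, 0.052, 1.401, -0, 1.689, -0.07], TCP at [0.203, -0.484, 0.228] pointing down, gripper open.
Joint ranges: [-2.9, 2.9], [-0.91, 2.17], [0.12, 2.37], [-1.06, 4.2], [0.26, 2.73], [-2.93, 2.93]. Speed limits (rad/s): [2.57, 2.57, 3.01, 3.14, 3.14, 3.14].

## Interface

Orientations are given as a unit quaternion [w, x, y, z].
In Python, from workcell import arm, cams, regions_of, mark_of gives the robot as it stands.
- The arm moves only by the tool arm_command, never from a script. Its argument "increments" is a list that holds one entry, the list of rows, each a list of 6 numbers: the shift along the tool's x, y, z in cm, then the turn, a rotation vector about the tool's x, y, z in degrees. A call has exactly 8 rows; each row shifts and turns the commanded pose from where the row before left it, along the tool's axes as they then stand; what a row does not reach is not made up. A row lasts 1/12 s, in which the tool goes at most 41.7 mm and 7.16 degrees, less where a joint would pass 70% of its speed; a pose out of reach is approached as far as the arm can. A call is refused whole if a number of a shift passes 4.17 or a number of a turn 7.16, either way. A call with a gripper value outside its range is refused whole. "gripper" is the opening, from -1 (shut) to 1 (fully open), so that 0 is half open, set as the call begins (left out, the last holds). The fingers move at their own pace and stop on an object; "grip_force" is the grip in N (left out, the last holds). Time passes only in rows, so rows that do not move let the fingers close, or fill a call up. It gives the time, the measured TCP pose, the force, the opening and the grip force at its end, in the units of the state.
- arm.read_state(): the state, without advancing time (a new reading comes with each control period).
- cams.get_image(name): name is "scene" or "side" or "wrist"; returns the picture (400x640x3 uint8, red, green, blue); there is no depth.
- cams.camera_info(name): a dict with "camera_matrix" (3x3 intrinsics, pixels), "T" (4x4, takes a point from camera to world coordinates); the wrist camera has in their place "mount" (4x4, takes a point from camera to tool coordinates, whose origin is the TCP and whose axes are the flange's). Camera axes: x right, y down, z forward; pixel columns grow to the right and rows downward; lengths in m; the calibration is good to about 2 mm. A picture is of the moment at which its call begins: read the wrist's pose just before it. camera_info takes no time and is no camera call.
- arm.close_job(): hands the job in; it is judged then, once.
Trained networks look in the newest picture that a camera, given by its name, has taken for a name from the list of things; names that differ only in an ending like _2 or _b are one class to them, and where a whole thing is asked for, a point or a joint stands for the part that bears it (a point fixed in the world has none). Each returns a list of dicts, best first, with "confidence" (0 to 1); they miss things now and then, are a little off and sometimes report something else, mostly with a low value. They report only what shows in the picture. A call takes as long as a camera call. They do not tell look-alikes from the thing itself.
- regions_of(thing, camera): "region" (400x640 bool, what is visible of it) and "bbox" ([left, top, right, bottom] in pixels, round what is visible of it).
- mark_of(thing, camera): "centre" ([column, row] in pixels: a listed point, or the origin of a listed thing).
The state is a dict: "clock": time; "joints": joint angles; "dq": joint speeds; "joint_torque": joint torques, N m; "eef_pos": TCP position; "orientation": TCP orientation; "wrist_force": force on the tool from outside, world axes, zero at the start; "ft_torque": the same for the moment, N m; "grip_width": opening from 0.0 (shut) to 1.0 (fully open); "grip_force": force on a finger pad.
Only numpy, scipy, OpenCV 4.12 (cv2) and the standard library are available. Lean on these libraries where they do the work, as an engineer would, in place of code of your own. Each camera call takes 0.05 s, during which the arm holds its last target. There are 200 camera calls.

## Working session

There is one attempt and no reset: what is moved stays moved. The work goes in short steps, Python scripts to look and compute and a tool call to move; the robot and the scene stay as the last step left them, time stands still between calls to the robot, and variables do not carry over. Pictures are saved under pics/ and viewed, at most 10 in all, crops included, and the job is handed in when it is done.

Besides the shell and the picture viewer there is one more tool, called after ">>>" as name(argument=value, ...) on one line, values as JSON. arm_command: Moves the arm, as the interface text tells. Its arguments: {"type":"object","properties":{"increments":{"type":"array","items":{"type":"array","items":{"type":"array","items":{"type":"number"}}}},"gripper":{"type":"number"},"grip_force":{"type":"number"}},"required":["increments"]}

```bash
ls; mkdir -p pics; cat > h.py <<'E'
import numpy as np, cv2
from workcell import arm, cams, regions_of, mark_of
def snap(n,f):
    im=cams.get_image(n); cv2.imwrite(f,cv2.cvtColor(im,cv2.COLOR_RGB2BGR)); return im
def ray(n,px):
    i=cams.camera_info(n);K=np.array(i["camera_matrix"]);T=np.array(i["T"])
    d=T[:3,:3]@np.linalg.solve(K,[px[0],px[1],1]);return T[:3,3],d
def onz(n,px,z):
    o,d=ray(n,px);return o+d*(z-o[2])/d[2]
def proj(n,p):
    i=cams.camera_info(n);K=np.array(i["camera_matrix"]);T=np.array(i["T"])
    q=K@(T[:3,:3].T@(np.array(p)-T[:3,3]));return q[:2]/q[2]
E
python3 - <<'E'
from h import *
np.set_printoptions(precision=4,suppress=True)
a=snap("scene","pics/scene0.png");b=snap("side","pics/side0.png")
for c in("scene","side"):
    print(c,cams.camera_info(c)["T"])
    for t in("load_ramp","foot_lip","crest","stop_face","sleeve","box_tube","tip_box","weld_magnet","nozzle_gel"):
        print(t,[(np.round(m["centre"],1).tolist(),round(m["confidence"],2)) for m in mark_of(t,c)][:4])
print(arm.read_state())
E
```

```text
pics
scene [[-0.825  -0.2866  0.4872  0.1387]
 [-0.5652  0.4226 -0.7085  0.7271]
 [-0.0028 -0.8598 -0.5106  0.5121]
 [ 0.      0.      0.      1.    ]]
load_ramp [([289.7, 230.9], 0.59)]
foot_lip [([291.5, 247.1], 0.56), ([284.5, 182.5], 0.43), ([291.3, 227.5], 0.28)]
crest [([281.9, 206.7], 0.66)]
stop_face [([281.4, 183.5], 0.78)]
sleeve [([285.7, 234.3], 0.83), ([228.6, 194.8], 0.75)]
box_tube [([341.2, 270.2], 0.67)]
tip_box []
weld_magnet [([308.5, 163.7], 0.86)]
nozzle_gel [([193.7, 235.1], 0.91)]
side [[-0.9879 -0.0738  0.1367  0.4227]
 [-0.1538  0.5867 -0.795   1.0756]
 [-0.0215 -0.8064 -0.591   0.8181]
 [ 0.      0.      0.      1.    ]]
load_ramp [([311.4, 239.9], 0.82)]
foot_lip [([330.4, 252.5], 0.65)]
crest [([301.4, 220.7], 0.95)]
stop_face [([288.2, 201.2], 0.84)]
sleeve [([326.4, 238.2], 0.92), ([245.6, 216.9], 0.56)]
box_tube [([375.9, 257.7], 0.83)]
tip_box [([395.7, 293.1], 0.62)]
weld_magnet [([279.3, 175.1], 0.79)]
nozzle_gel [([237.9, 266.6], 0.64), ([300.5, 218.9], 0.29)]
{'clock': 1.0, 'joints': array([-1.2433,  0.0522,  1.4007, -0.    ,  1.6886, -0.0703]), 'dq': array([ 0.001 , -0.0006,  0.0004,  0.001 , -0.0017, -0.0004]), 'joint_torque': array([  0.0007, -38.1537, -36.0316,  -0.0001,   0.0002,  -0.    ]), 'eef_pos': array([ 0.2034, -0.484 ,  0.2279]), 'orientation': array([0.0001, 0.9803, 0.1976, 0.    ]), 'wrist_force': array([ 0.5499, -0.068 ,  0.1513]), 'ft_torque': array([-0.0151,  0.0293,  0.002 ]), 'grip_force': 0.0, 'grip_width': 1.0001674123362763}
```

View pics/scene0.png

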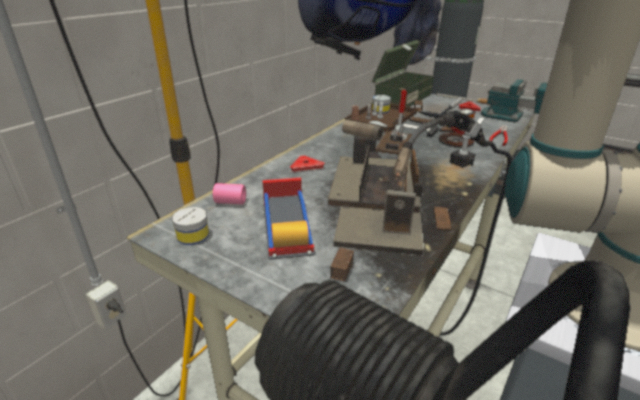

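View pics/side0.png

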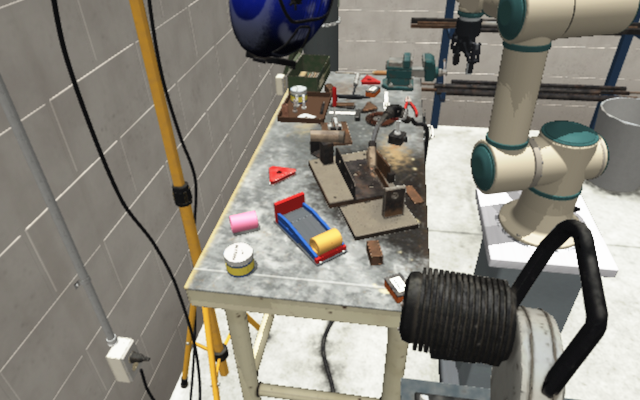

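The brass-yellow sleeve is on the ramp at scene (290,234) / side (326,240). The pink cylinder at scene (228,195) / side (244,221) lies loose on the table, so it is a look-alike. I'll confirm with a crop and fit the ramp pose.

```bash
cat > fit.py <<'E'
from h import *
from scipy.optimize import least_squares
np.set_printoptions(precision=4,suppress=True)
obs=[("scene",(-.085,0,.019),(291.5,247.1)),("scene",(.05,0,.033),(281.9,206.7)),("scene",(.098,0,.055),(281.4,183.5)),("scene",(-.071,0,.0385),(285.7,234.3)),
("side",(-.085,0,.019),(330.4,252.5)),("side",(.05,0,.033),(301.4,220.7)),("side",(.098,0,.055),(288.2,201.2)),("side",(-.071,0,.0385),(326.4,238.2)),("scene",(0,0,0),(289.7,230.9)),("side",(0,0,0),(311.4,239.9))]
def W(v,p):
    c,s=np.cos(v[2]),np.sin(v[2]);return np.array([v[0]+c*p[0]-s*p[1],v[1]+s*p[0]+c*p[1],p[2]])
f=lambda v:np.concatenate([proj(c,W(v,p))-o for c,p,o in obs])
p0=onz("side",(311,240),0)
for y in(-1.5,0,1.5,3):
    r=least_squares(f,[p0[0],p0[1],y],loss="soft_l1");print(r.x,r.cost)
    if y==-1.5 or r.cost<best.cost: best=r
print(f(best.x).reshape(-1,2))
v=best.x
for n,z,px in(("box",.0,(375.9,257.7)),("tip",0,(395.7,293.1)),("mag",0,(279.3,175.1)),("tin",0,(237.9,266.6)),("pink",.024,(244,221)),("posttop",.06,(393,186)),("postbase",.0,(393,215)),("plateL",.0,(341,205)),("plateB",.0,(357,236)),("plateR",.0,(418,229))): print(n,onz("side",px,z))
a=cv2.imread("pics/side0.png")
for x,y,z in [(-.085,.036,.012),(-.085,-.036,.012),(.05,.036,.033),(.05,-.036,.033),(.098,.036,.071),(.098,-.036,.071),(-.095,.047,0),(-.095,-.047,0)]:
    q=proj("side",W(v,(x,y,z)));cv2.circle(a,tuple(int(t*8) for t in q),8,(0,255,0),-1,shift=3)
cv2.imwrite("pics/crop1.png",cv2.resize(a[160:310,200:440],None,fx=3.3,fy=3.3,interpolation=cv2.INTER_CUBIC))
E
python3 fit.py
```

```text
[ 0.6062  0.1473 -0.804 ] 19.399371639717764
[ 0.6062  0.1473 -0.804 ] 19.399371639717817
[ 0.6062  0.1473 -0.804 ] 19.39937163971784
[ 0.6062  0.1473 -0.804 ] 19.39937163971794
[[-0.4239 -0.3519]
 [ 1.7417 -0.4474]
 [-0.305   4.1689]
 [ 4.2412  0.4488]
 [-0.4307 -1.1597]
 [-1.1767 -0.6758]
 [ 1.9985  3.6765]
 [ 0.2088  4.305 ]
 [-3.0659 -0.1779]
 [-0.2873 -0.7069]]
box [0.4322 0.1962 0.    ]
tip [0.3802 0.3092 0.    ]
mag [ 0.7593 -0.1472  0.    ]
tin [0.7696 0.2732 0.    ]
pink [0.7944 0.1238 0.024 ]
posttop [ 0.4005 -0.0414  0.06  ]
postbase [0.3947 0.0151 0.    ]
plateL [ 0.5452 -0.0133  0.    ]
plateB [0.4869 0.1186 0.    ]
plateR [ 0.3262  0.0684 -0.    ]
```

View pics/crop1.png

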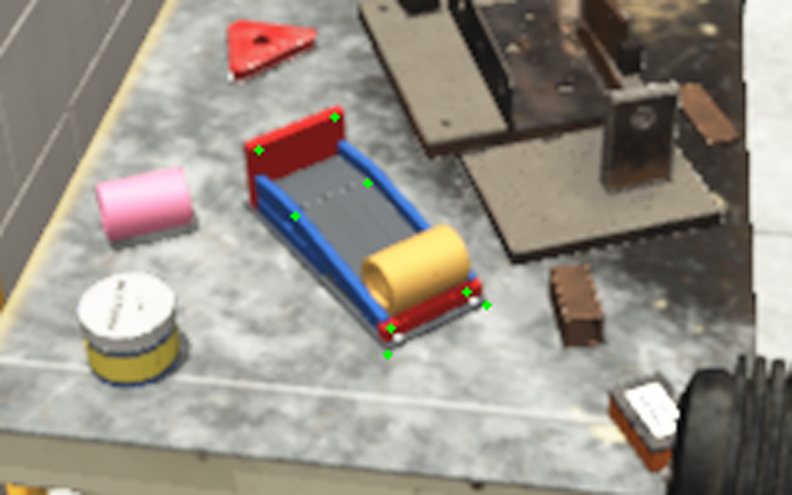

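Confirmed: the yellow-brass cylinder on the ramp is the sleeve (crop centre ≈ (417,268), side (326,241)). The pink one is the look-alike. Next I'll plan the move to a hover behind the ramp's foot.

```bash
cat > plan.py <<'E'
from h import *
from scipy.spatial.transform import Rotation as R
np.set_printoptions(precision=4,suppress=True)
def st():
    s=arm.read_state();q=s["orientation"];return s,np.array(s["eef_pos"]),R.from_quat([q[1],q[2],q[3],q[0]])
def plan(goals,turns):
    """goals: world positions per row; turns deg about tool z per row; print rounded rows"""
    s,p,r=st();rows=[]
    for g,t in zip(goals,turns):
        d=np.round(r.inv().apply(np.array(g)-p)*100,1);rows.append([*d,0,0,t]);p=p+r.apply(d/100);r=r*R.from_rotvec([0,0,np.radians(t)])
    for i in range(0,len(rows),8): print([[float(x) for x in w] for w in rows[i:i+8]])
    print("end",p,r.as_matrix()[:,0])
E
python3 - <<'E'
from plan import *
print(arm.tip_extent,cams.camera_info("wrist"))
s,p,r=st();
g=np.array([.509,.248,.20])
w=[p+np.array([0,0,.03*(i+1)]) for i in range(3)]
q=w[-1]
hi=np.array([g[0],g[1],q[2]])
w+=[q+(hi-q)*(i+1)/21 for i in range(21)]
w+=[hi+(g-hi)*(i+1)/4 for i in range(4)]+[g]*4
plan(w,[0]*3+[-7]*15+[-6]+[0]*13)
# post height
for z in(.08,.1,.12,.15): print(z,onz("side",(393,186),z))
E
```

```text
0.022 {'camera_matrix': array([[326.3393,   0.    , 325.2537],
       [  0.    , 326.3393, 192.0299],
       [  0.    ,   0.    ,   1.    ]]), 'mount': array([[ 0.0004, -0.9515, -0.3077,  0.0792],
       [ 1.    ,  0.0005, -0.0002,  0.0006],
       [ 0.0004, -0.3077,  0.9515, -0.1468],
       [ 0.    ,  0.    ,  0.    ,  1.    ]])}
[[-0.0, 0.0, -3.0, 0.0, 0.0, 0.0], [-0.0, 0.0, -3.0, 0.0, 0.0, 0.0], [-0.0, 0.0, -3.0, 0.0, 0.0, 0.0], [2.7, -2.6, -0.0, 0.0, 0.0, -7.0], [3.0, -2.4, -0.0, 0.0, 0.0, -7.0], [3.2, -1.9, -0.0, 0.0, 0.0, -7.0], [3.5, -1.5, -0.0, 0.0, 0.0, -7.0], [3.6, -1.1, -0.0, 0.0, 0.0, -7.0]]
[[3.7, -0.6, -0.0, 0.0, 0.0, -7.0], [3.8, -0.1, -0.0, 0.0, 0.0, -7.0], [3.8, 0.3, -0.0, 0.0, 0.0, -7.0], [3.7, 0.7, -0.0, 0.0, 0.0, -7.0], [3.6, 1.2, -0.0, 0.0, 0.0, -7.0], [3.4, 1.6, -0.0, 0.0, 0.0, -7.0], [3.2, 2.0, -0.0, 0.0, 0.0, -7.0], [2.9, 2.4, -0.0, 0.0, 0.0, -7.0]]
[[2.6, 2.8, -0.0, 0.0, 0.0, -7.0], [2.2, 3.0, -0.0, 0.0, 0.0, -7.0], [1.9, 3.3, -0.0, 0.0, 0.0, -6.0], [1.5, 3.5, -0.0, 0.0, 0.0, 0.0], [1.5, 3.4, -0.0, 0.0, 0.0, 0.0], [1.5, 3.5, -0.0, 0.0, 0.0, 0.0], [1.5, 3.4, -0.0, 0.0, 0.0, 0.0], [1.5, 3.5, -0.0, 0.0, 0.0, 0.0]]
[[0.0, 0.0, 2.9, 0.0, 0.0, 0.0], [0.0, 0.0, 3.0, 0.0, 0.0, 0.0], [0.0, 0.0, 2.9, 0.0, 0.0, 0.0], [0.0, 0.0, 3.0, 0.0, 0.0, 0.0], [0.0, 0.0, -0.0, 0.0, 0.0, 0.0], [0.0, 0.0, -0.0, 0.0, 0.0, 0.0], [0.0, 0.0, -0.0, 0.0, 0.0, 0.0], [0.0, 0.0, -0.0, 0.0, 0.0, 0.0]]
end [0.5093 0.2477 0.1998] [-0.6921  0.7218 -0.0001]
0.08 [ 0.4011 -0.0119  0.08  ]
0.1 [0.4017 0.0176 0.1   ]
0.12 [0.4023 0.047  0.12  ]
0.15 [0.4032 0.0913 0.15  ]
```

>>> arm_command(increments=[[[0,0,-3,0,0,0],[0,0,-3,0,0,0],[0,0,-3,0,0,0],[2.7,-2.6,0,0,0,-7],[3,-2.4,0,0,0,-7],[3.2,-1.9,0,0,0,-7],[3.5,-1.5,0,0,0,-7],[3.6,-1.1,0,0,0,-7]]], gripper=-0.5)

```text
clock: 1.67
eef_pos: [0.2759, -0.3079, 0.3179]
orientation: [0.0, 0.874, 0.486, 0.0]
wrist_force: [1.4, -0.5, 0.8]
grip_width: 0.248
grip_force: 0.0
```

>>> arm_command(increments=[[[3.7,-0.6,0,0,0,-7],[3.8,-0.1,0,0,0,-7],[3.8,0.3,0,0,0,-7],[3.7,0.7,0,0,0,-7],[3.6,1.2,0,0,0,-7],[3.4,1.6,0,0,0,-7],[3.2,2,0,0,0,-7],[2.9,2.4,0,0,0,-7]]])

```text
clock: 2.33
eef_pos: [0.3924, -0.0288, 0.3182]
orientation: [0.001, 0.544, 0.839, 0.0]
wrist_force: [0.5, -1.1, 0.1]
grip_width: 0.25
grip_force: 0.0
```

>>> arm_command(increments=[[[2.6,2.8,0,0,0,-7],[2.2,3,0,0,0,-7],[1.9,3.3,0,0,0,-6],[1.5,3.5,0,0,0,0],[1.5,3.4,0,0,0,0],[1.5,3.5,0,0,0,0],[1.5,3.4,0,0,0,0],[1.5,3.5,0,0,0,0]]])

```text
clock: 3.0
eef_pos: [0.5096, 0.2496, 0.3179]
orientation: [0.0, 0.392, 0.92, 0.0]
wrist_force: [0.8, 0.4, 0.5]
grip_width: 0.249
grip_force: 0.0
```

>>> arm_command(increments=[[[0,0,2.9,0,0,0],[0,0,3,0,0,0],[0,0,2.9,0,0,0],[0,0,3,0,0,0],[0,0,0,0,0,0],[0,0,0,0,0,0],[0,0,0,0,0,0],[0,0,0,0,0,0]]])

```text
clock: 3.67
eef_pos: [0.5103, 0.248, 0.2029]
orientation: [0.002, 0.392, 0.92, 0.002]
wrist_force: [0.1, -0.6, -0.1]
grip_width: 0.249
grip_force: 0.0
```

```bash
python3 - <<'E'
from plan import *
s,p,r=st();print(s["clock"],p,r.as_matrix(),s["grip_width"],s["joints"])
snap("wrist","pics/w1.png")
for t in("load_ramp","foot_lip","crest","stop_face","sleeve"): print(t,[(np.round(m["centre"],1).tolist(),round(m["confidence"],2)) for m in mark_of(t,"wrist")][:3])
E
```

```text
3.6667 [0.5103 0.248  0.2029] [[-0.692   0.7219  0.0043]
 [ 0.7219  0.692   0.0017]
 [-0.0018  0.0043 -1.    ]] 0.24912015190810344 [ 0.3874  0.1761  1.3165 -0.0001  1.6443 -0.3769]
load_ramp [([322.6, 274.6], 0.63)]
foot_lip [([320.1, 218.9], 0.58)]
crest [([323.5, 329.4], 0.65)]
stop_face [([260.9, 25.5], 0.36)]
sleeve [([323.3, 236.7], 0.64), ([419.5, 384.8], 0.59)]
```

View pics/w1.png

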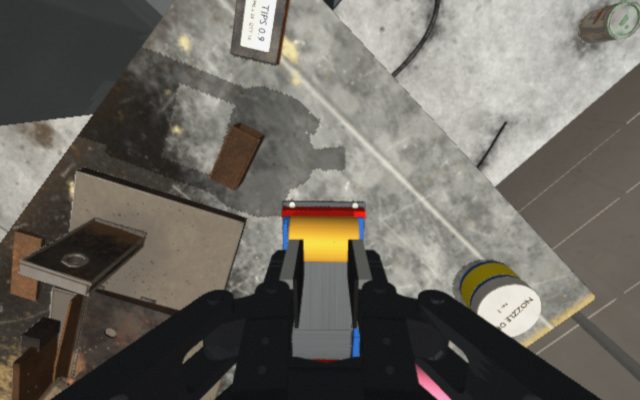

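The wrist view shows the lip at rows 207–217 and cols 283–365. The sleeve is at rows 217–262, and the ramp is centred at col ≈324 with uphill downwards. The fingers look aligned with it.

```bash
python3 - <<'E'
from plan import *
s,p,r=st();i=cams.camera_info("wrist");K=i["camera_matrix"];T=np.eye(4);T[:3,:3]=r.as_matrix();T[:3,3]=p;T=T@i["mount"]
v=np.array([.6062,.1473,-.804]);c,sn=np.cos(v[2]),np.sin(v[2]);Rr=np.array([[c,sn],[-sn,c]])
def onz_w(px,z):
    d=T[:3,:3]@np.linalg.solve(K,[*px,1]);w=T[:3,3]+d*(z-T[2,3])/d[2];return Rr@(w[:2]-v[:2])
im=cv2.imread("pics/w1.png").astype(int);b,g,rr=im[...,0],im[...,1],im[...,2]
red=(rr>110)&(g<60)&(b<60);red[300:]=0;red[:190]=0;red[:,:270]=0;red[:,380:]=0
ys,xs=np.nonzero(red)
for x in(290,300,324,345,355): q=ys[xs==x];print(x,q.min(),q.max(), "lip outer@.019",onz_w((x,q.min()),.019),"inner",onz_w((x,q.max()+1),.019))
for y in(211,213): q=xs[ys==y];print(y,q.min(),q.max(),onz_w((q.min(),y),.019),onz_w((q.max()+1,y),.019))
yel=(rr>140)&(g>90)&(b<110);yel[300:]=0;yel[:200]=0;yel[:,:270]=0;yel[:,380:]=0
for x in(310,324,340): q=np.nonzero(yel[:,x])[0];print("sl",x,q.min(),q.max(),onz_w((x,q.min()),.0385),onz_w((x,q.max()),.0385))
q=np.nonzero(yel[230])[0];print(q.min(),q.max(),onz_w((q.min(),230),.06),onz_w((q.max(),230),.06))
print("exp tcp in ramp",Rr@(p[:2]-v[:2]))
E
```

```text
290 210 216 lip outer@.019 [-0.0911 -0.0377] inner [-0.0829 -0.038 ]
300 210 215 lip outer@.019 [-0.091  -0.0269] inner [-0.0841 -0.0271]
324 210 216 lip outer@.019 [-0.091  -0.0011] inner [-0.0828 -0.0011]
345 210 216 lip outer@.019 [-0.0909  0.0216] inner [-0.0828  0.0217]
355 210 216 lip outer@.019 [-0.0909  0.0324] inner [-0.0827  0.0326]
211 282 364 [-0.0899 -0.0463] [-0.0897  0.0432]
213 282 364 [-0.0876 -0.0464] [-0.0874  0.0433]
sl 310 220 261 [-0.0876 -0.0154] [-0.0402 -0.0162]
sl 324 220 261 [-0.0876 -0.001 ] [-0.0402 -0.0012]
sl 340 221 262 [-0.0864  0.0154] [-0.0389  0.0159]
289 358 [-0.0864 -0.0347] [-0.0861  0.0317]
exp tcp in ramp [-0.1394  0.    ]
```

>>> arm_command(increments=[[[0,-0.1,3.5,0,0,0],[0,0,3.5,0,0,0],[0,0,3.5,0,0,0],[0,0,3,0,0,0],[0,0,1.7,0,0,0],[-0.5,0,0,0,0,0],[-0.5,0,0,0,0,0],[-0.5,0,0,0,0,0]]])

```text
clock: 4.63
eef_pos: [0.5204, 0.2361, 0.0499]
orientation: [0.001, 0.392, 0.92, 0.001]
wrist_force: [0.2, 1.3, 0.8]
grip_width: 0.25
grip_force: 0.0
```

>>> arm_command(increments=[[[-0.3,0,0,0,0,0],[-0.3,0,0,0,0,0],[-0.2,0,0,0,0,0],[-0.2,0,0,0,0,0],[-0.2,0,0,0,0,0],[-0.1,0,0,0,0,0],[-0.1,0,0,0,0,0],[-0.1,0,0,0,0,0]]])

```text
clock: 5.3
eef_pos: [0.5293, 0.2253, 0.0478]
orientation: [-0.0, 0.392, 0.92, -0.0]
wrist_force: [-0.1, -0.5, -0.4]
grip_width: 0.249
grip_force: 0.0
```

```bash
cat > chk.py <<'E'
from plan import *
import sys
s,p,r=st();v=np.array([.6062,.1473,-.804]);c,sn=np.cos(v[2]),np.sin(v[2]);Rr=np.array([[c,sn],[-sn,c]])
print(s["clock"],p,"ramp(true) tcp",Rr@(p[:2]-v[:2])-[.003,-.0015],"F ramp",Rr@s["wrist_force"][:2],s["wrist_force"][2],s["grip_width"])
f=sys.argv[1];im=snap("side","pics/%s.png"%f);w=snap("wrist","pics/%sw.png"%f)
a=cv2.resize(im[170:290,250:410],(800,600),interpolation=cv2.INTER_CUBIC)
cv2.imwrite("pics/%sc.png"%f,cv2.cvtColor(np.vstack([cv2.resize(a,(480,360)),cv2.resize(w[180:330,200:440],(480,240))]),cv2.COLOR_RGB2BGR))
E
python3 chk.py a
```

```text
5.3 [0.5293 0.2253 0.0478] ramp(true) tcp [-0.1125  0.0002] F ramp [ 0.3135 -0.3735] -0.3515706585347009 0.24931793310841735
```

View pics/ac.png

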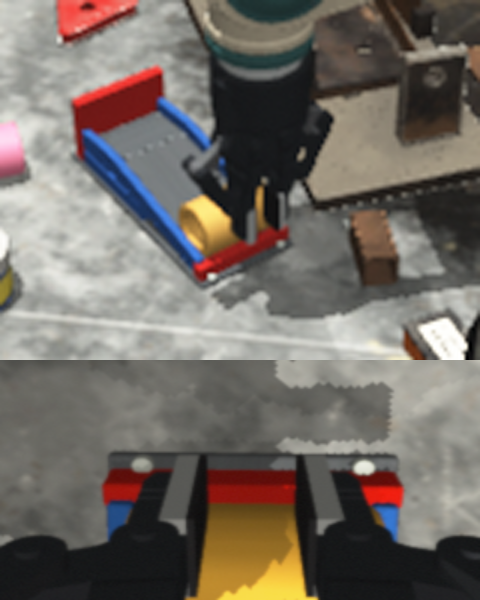

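The crop shows the fingertips over the lip, centred, just behind the sleeve with about 6 mm to contact. I'll start a slow push along the 9° slope.

>>> arm_command(increments=[[[-0.1,0,0,0,0,0],[-0.1,0,0,0,0,0],[-0.1,0,0,0,0,0],[-0.1,0,0,0,0,0],[-0.1,0,0,0,0,0],[-0.1,0,-0.01,0,0,0],[-0.1,0,-0.02,0,0,0],[-0.1,0,-0.02,0,0,0]]])

```text
clock: 6.07
eef_pos: [0.5349, 0.2195, 0.0484]
orientation: [0.0, 0.392, 0.92, -0.0]
wrist_force: [-0.5, 0.4, 0.1]
grip_width: 0.249
grip_force: 0.0
```

>>> arm_command(increments=[[[-0.1,0,-0.02,0,0,0],[-0.15,0,-0.02,0,0,0],[-0.2,0,-0.03,0,0,0],[-0.2,0,-0.03,0,0,0],[-0.2,0,-0.03,0,0,0],[-0.2,0,-0.03,0,0,0],[-0.2,0,-0.03,0,0,0],[-0.2,0,-0.03,0,0,0]]])

```text
clock: 6.73
eef_pos: [0.5447, 0.2097, 0.0522]
orientation: [-0.0, 0.392, 0.92, 0.0]
wrist_force: [-8.1, 2.5, 12.9]
grip_width: 0.25
grip_force: 6.9
```

```bash
python3 chk.py b
```

```text
6.7333 [0.5447 0.2097 0.0522] ramp(true) tcp [-0.0905  0.0005] F ramp [-7.4234 -4.0821] 12.871690237275004 0.2501746313207749
```

View pics/bc.png

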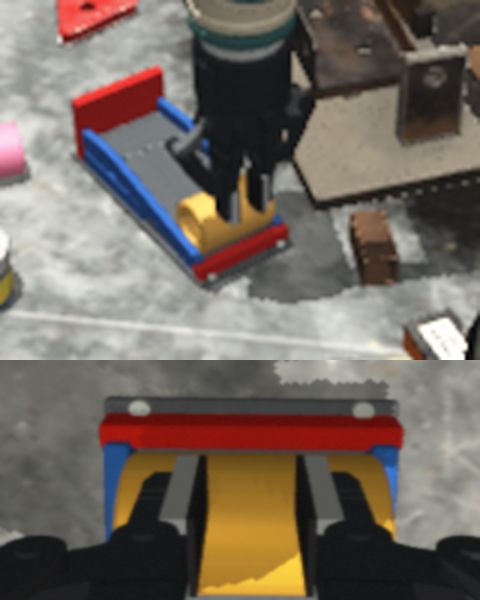

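```bash
cat > ov.py <<'E'
from plan import *
import sys
from scipy.optimize import least_squares
v=np.array([.6062+.003*.694+.0015*-.72,.1473-.003*.72-.0015*.694,-.804]);c,sn=np.cos(v[2]),np.sin(v[2])
def W(p): return np.array([v[0]+c*p[0]-sn*p[1],v[1]+sn*p[0]+c*p[1],p[2]])
def yel(f):
    im=cv2.imread(f);h=cv2.cvtColor(im,cv2.COLOR_BGR2HSV);m=cv2.inRange(h,(13,110,120),(28,255,255));m[:170]=0;m[290:]=0;m[:,:270]=0;m[:,365:]=0
    q=cv2.connectedComponentsWithStats(m)[2];return m,q
def hull(x,z):
    P=[W((x+.024*np.cos(t),y,z+.024*np.sin(t))) for t in np.linspace(0,6.28,40) for y in(-.035,.035)]
    return cv2.convexHull(np.array([proj("side",p) for p in P],np.float32))
if __name__=="__main__":
  for f in sys.argv[1:]:
    m,_=yel("pics/%s.png"%f);ys,xs=np.nonzero(m);best=[]
    for x in np.arange(-.08,.085,.002):
        z=min(.0385+(x+.071)*.158,.057)
        H=np.zeros(m.shape,np.uint8);cv2.fillConvexPoly(H,np.round(hull(x,z)).astype(int),1)
        inn=(H[ys,xs]>0).sum();best.append((len(xs)-inn,x))
    ok=min(b for b,_ in best);print(f,len(xs),ok,"x range",[round(x,3) for b,x in best if b<=ok+3])
E
python3 ov.py side0 a b
python3 - <<'E'
from ov import *
s,p,r=st()
im=cv2.imread("pics/b.png")
im=cv2.resize(im[190:270,280:380],None,fx=7,fy=7,interpolation=cv2.INTER_CUBIC)
P=lambda q:tuple(int(t) for t in (np.array(q)-[280,190]+.5)*7)
for x,col in((-.071,(0,255,0)),(-.057,(255,0,255))): cv2.polylines(im,[np.array([P(q[0]) for q in hull(x,.0385+(x+.071)*.158)])],True,col,1)
for z in(.012,.022,.032): 
  for y in(-.0105,.0105):
    for x in(-.011,.011): cv2.circle(im,P(proj("side",p+r.apply([x,y,z]))),4,{.012:(255,255,0),.022:(255,255,255),.032:(0,0,0)}[z],-1)
cv2.imwrite("pics/ov.png",im)
E
```

```text
Traceback (most recent call last):
  File "ov.py", line 17, in <module>
    H=np.zeros(m.shape,np.uint8);cv2.fillConvexPoly(H,np.round(hull(x,z)).astype(int),1)
                                                               ~~~~^^^^^
  File "ov.py", line 11, in hull
    return cv2.convexHull(np.array([proj("side",p) for p in P],np.float32))
                                    ~~~~^^^^^^^^^^
  File "h.py", line 11, in proj
    i=cams.camera_info(n);K=np.array(i["camera_matrix"]);T=np.array(i["T"])
ValueError: time passes only in moves, steps and waits
```

View pics/ov.png

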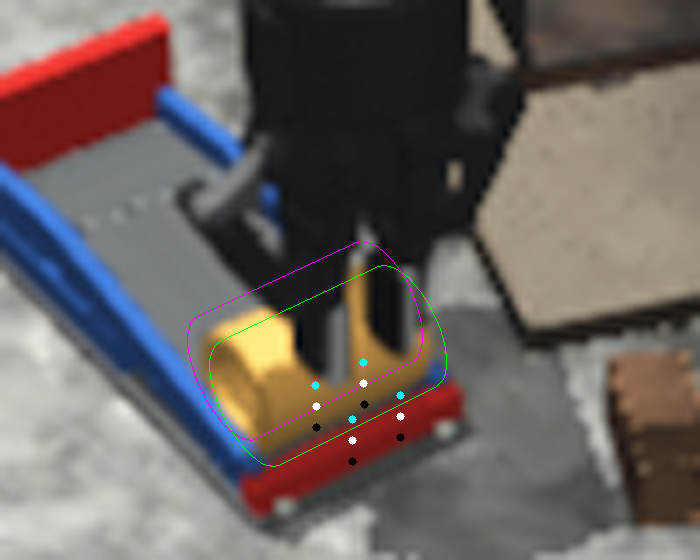

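The crop shows the fingertips higher than I assumed, riding on the sleeve's upper rear, and the sleeve is barely off the lip. I'll back off slowly, shut the fingers and measure the tip height.

>>> arm_command(increments=[[[0.1,0,0,0,0,0],[0.1,0,0,0,0,0],[0.1,0,0,0,0,0],[0.1,0,0,0,0,0],[0.1,0,0,0,0,0],[0.1,0,0,0,0,0],[0.2,0,0,0,0,0],[0.2,0,0,0,0,0]]])

```text
clock: 7.5
eef_pos: [0.5378, 0.2161, 0.0502]
orientation: [-0.0, 0.393, 0.92, -0.0]
wrist_force: [0.2, 0.2, 0.1]
grip_width: 0.251
grip_force: 0.0
```

>>> arm_command(increments=[[[0.2,0,0,0,0,0],[0.3,0,0,0,0,0],[0.3,0,0,0,0,0],[0.4,0,0,0,0,0],[0.4,0,0,0,0,0],[0.4,0,0,0,0,0],[0.4,0,0,0,0,0],[0,0,0,0,0,0]]], gripper=-1)

```text
clock: 8.17
eef_pos: [0.5208, 0.2342, 0.0506]
orientation: [-0.0, 0.392, 0.92, -0.0]
wrist_force: [0.4, 1.2, 1.3]
grip_width: -0.001
grip_force: 0.0
```

```bash
python3 - <<'E'
import re
t=open('h.py').read()
t=t.replace("def ray(","from functools import lru_cache\n@lru_cache\ndef info(n): return cams.camera_info(n)\ndef ray(").replace("i=cams.camera_info(n)","i=info(n)")
open('h.py','w').write(t)
E
cat > pic.py <<'E'
from ov import *
s,p,r=st();c2=np.array([[c,sn],[-sn,c]])
print(s["clock"],p,"ramp tcp",c2@(p[:2]-v[:2]),"F ramp",c2@s["wrist_force"][:2],s["wrist_force"][2],s["grip_width"])
f=sys.argv[1];snap("side","pics/%s.png"%f)
im=cv2.imread("pics/%s.png"%f)
im=cv2.resize(im[190:270,280:380],None,fx=7,fy=7,interpolation=cv2.INTER_CUBIC)
P=lambda q:tuple(int(t) for t in (np.array(q)-[280,190]+.5)*7)
x=float(sys.argv[2]);cv2.polylines(im,[np.array([P(q[0]) for q in hull(x,min(.057,.0385+(x+.071)*.158))])],True,(0,255,0),1)
for z in(.012,.022,.032): 
  for y in(-.014,.014):
    for x in(-.011,.011): cv2.circle(im,P(proj("side",p+r.apply([x,y,z]))),4,{.012:(255,255,0),.022:(255,255,255),.032:(0,0,255)}[z],-1)
cv2.imwrite("pics/%sc.png"%f,im)
E
python3 pic.py d -.071;python3 ov.py side0 a b d
```

```text
8.1667 [0.5208 0.2342 0.0506] ramp tcp [-0.1249  0.0003] F ramp [-0.599   1.0816] 1.2620463503663732 -0.0007744372930480314
side0 534 0 x range [np.float64(-0.07), np.float64(-0.068), np.float64(-0.066), np.float64(-0.064)]
a 263 0 x range [np.float64(-0.07), np.float64(-0.068), np.float64(-0.066), np.float64(-0.064)]
b 322 0 x range [np.float64(-0.066), np.float64(-0.064), np.float64(-0.062), np.float64(-0.06)]
d 330 0 x range [np.float64(-0.07), np.float64(-0.068), np.float64(-0.066), np.float64(-0.064)]
```

View pics/dc.png

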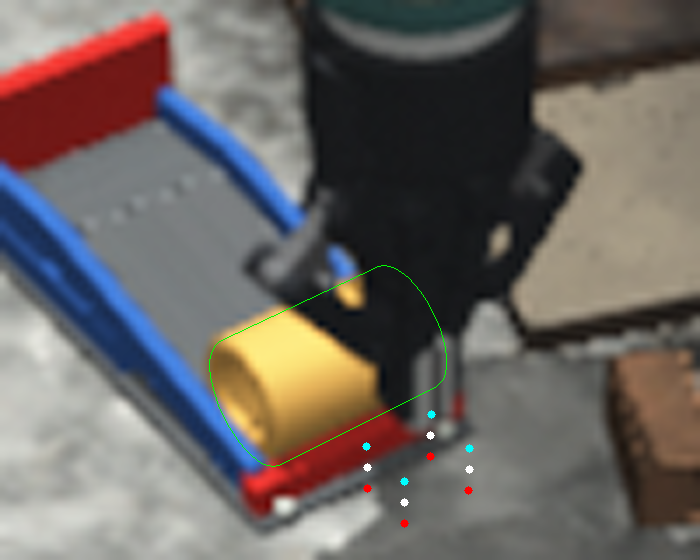

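The sleeve has rolled back gently to its start. The tip really does appear about 20 mm higher than predicted (visible bottom at ≈(425,430) in the crop, white marks at ≈468). I'll lower and measure against marks over bare table.

>>> arm_command(increments=[[[0.4,0,0,0,0,0],[0.4,0,0,0,0,0],[0.2,0,0.3,0,0,0],[0,0,0.3,0,0,0],[0,0,0.3,0,0,0],[0,0,0.3,0,0,0],[0,0,0.1,0,0,0],[0,0,0,0,0,0]]])

```text
clock: 8.88
eef_pos: [0.5142, 0.2406, 0.037]
orientation: [-0.0, 0.393, 0.92, -0.0]
wrist_force: [0.5, 0.4, -0.5]
grip_width: 0.004
grip_force: 0.0
```

```bash
cat > e.py <<'E'
from ov import *
s,p,r=st();c2=np.array([[c,sn],[-sn,c]])
print(s["clock"],p,"ramp tcp",c2@(p[:2]-v[:2]),"F",s["wrist_force"])
snap("side","pics/e.png");snap("wrist","pics/ew.png")
im=cv2.imread("pics/e.png");im=cv2.resize(im[215:275,300:370],None,fx=8,fy=8,interpolation=cv2.INTER_CUBIC)
P=lambda q:tuple(int(t) for t in (np.array(q)-[300,215]+.5)*8)
for z,col in((-.02,(255,0,0)),(-.01,(255,0,255)),(0,(0,255,255)),(.01,(255,255,0)),(.022,(255,255,255))):
  for x,y in((.011,0),(.011,.0145),(.011,-.0145)): cv2.circle(im,P(proj("side",p+r.apply([x,y,z]))),2,col,-1)
i=info("wrist");K=i["camera_matrix"];M=np.linalg.inv(i["mount"])
w=cv2.imread("pics/ew.png");w=cv2.resize(w[190:300,270:380],None,fx=4.36,fy=4.36,interpolation=cv2.INTER_CUBIC)
for z,col in((-.02,(255,0,0)),(-.01,(255,0,255)),(0,(0,255,255)),(.01,(255,255,0)),(.022,(255,255,255))):
  for y in(-.0145,0,.0145):
    q=K@(M@[.011,y,z,1])[:3];q=q[:2]/q[2];cv2.circle(w,tuple(int(t) for t in (q-[270,190]+.5)*4.36),2,col,-1)
h=min(im.shape[0],w.shape[0]);cv2.imwrite("pics/ec.png",np.hstack([cv2.resize(im,(400,400*im.shape[0]//im.shape[1]))[:340],cv2.resize(w,(400,400))[:340]]))
E
python3 e.py
```

```text
8.8833 [0.5142 0.2406 0.037 ] ramp tcp [-0.134 -0.   ] F [ 0.5045  0.4359 -0.509 ]
```

View pics/ec.png

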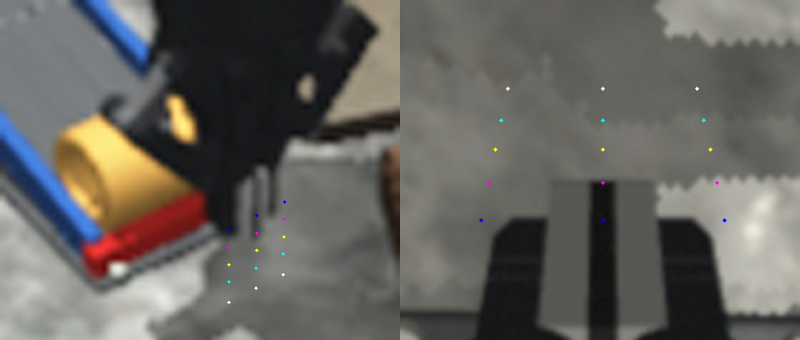

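The wrist view shows the tip edge at (610,182), and the side view puts it between the −10 and −20 mm marks. So both cameras put the tip about 10 mm behind the nominal TCP. I'll lower carefully over bare table to test this, with a small force check.

>>> arm_command(increments=[[[0,0,0.3,0,0,0],[0,0,0.3,0,0,0],[0,0,0.3,0,0,0],[0,0,0.3,0,0,0],[0,0,0.1,0,0,0],[0,0,0.1,0,0,0],[0,0,0.1,0,0,0],[0,0,0.1,0,0,0]]])

```text
clock: 9.65
eef_pos: [0.5145, 0.2408, 0.0216]
orientation: [0.0, 0.392, 0.92, 0.0]
wrist_force: [0.6, -0.5, 0.3]
grip_width: 0.003
grip_force: 0.0
```

>>> arm_command(increments=[[[0,0,0,0,0,0],[0,0,0,0,0,0],[0,0,0,0,0,0],[0,0,0,0,0,0],[0,0,0,0,0,0],[0,0,0,0,0,0],[0,0,0,0,0,0],[0,0,0,0,0,0]]])

```text
clock: 10.32
eef_pos: [0.5144, 0.2408, 0.0216]
orientation: [0.0, 0.392, 0.92, 0.0]
wrist_force: [0.3, 1.0, 0.5]
grip_width: -0.003
grip_force: 0.0
```

>>> arm_command(increments=[[[0,0,0.1,0,0,0],[0,0,0.1,0,0,0],[0,0,0.1,0,0,0],[0,0,0,0,0,0],[0,0,0,0,0,0],[0,0,0,0,0,0],[0,0,0,0,0,0],[0,0,0,0,0,0]]])

```text
clock: 10.98
eef_pos: [0.5144, 0.2408, 0.0186]
orientation: [0.0, 0.392, 0.92, -0.0]
wrist_force: [-0.0, 0.0, -0.5]
grip_width: -0.001
grip_force: 0.0
```

There's no contact at 18.6 mm, so the tip sits behind the nominal TCP, at z ≈ 29 mm. That is right for pushing the sleeve at about its centre height. Approaching again.

>>> arm_command(increments=[[[-0.4,0,0,0,0,0],[-0.4,0,0,0,0,0],[-0.4,0,0,0,0,0],[-0.4,0,0,0,0,0],[-0.4,0,0,0,0,0],[-0.3,0,0,0,0,0],[-0.2,0,0,0,0,0],[-0.1,0,0,0,0,0]]])

```text
clock: 11.65
eef_pos: [0.5327, 0.2218, 0.0185]
orientation: [0.0, 0.393, 0.92, -0.0]
wrist_force: [-0.5, 0.4, 0.0]
grip_width: 0.002
grip_force: 0.0
```

>>> arm_command(increments=[[[-0.1,0,0,0,0,0],[-0.1,0,0,0,0,0],[-0.1,0,0,0,0,0],[-0.1,0,0,0,0,0],[-0.1,0,0,0,0,0],[-0.1,0,0,0,0,0],[-0.1,0,0,0,0,0],[-0.1,0,0,0,0,0]]])

```text
clock: 12.32
eef_pos: [0.5379, 0.2164, 0.0186]
orientation: [-0.0, 0.392, 0.92, 0.0]
wrist_force: [-1.0, 2.2, 0.4]
grip_width: 0.002
grip_force: 1.0
```

```bash
cat > m.py <<'E'
from ov import *
s,p,r=st();c2=np.array([[c,sn],[-sn,c]])
print(s["clock"],p,"ramp tcp",c2@(p[:2]-v[:2]),"F",c2@s["wrist_force"][:2],s["wrist_force"][2])
snap("side","pics/%s.png"%sys.argv[1])
E
python3 m.py f; python3 ov.py f
```

```text
12.3167 [0.5379 0.2164 0.0186] ramp tcp [-0.1001  0.0003] F [-2.2544  0.8522] 0.4359087084189206
f 191 0 x range [np.float64(-0.066), np.float64(-0.064), np.float64(-0.062), np.float64(-0.06)]
```

Now the force is horizontal (≈2 N) and the sleeve is moving. I'll push steadily up the slope.

>>> arm_command(increments=[[[-0.15,0,-0.02,0,0,0],[-0.2,0,-0.03,0,0,0],[-0.2,0,-0.03,0,0,0],[-0.2,0,-0.03,0,0,0],[-0.2,0,-0.03,0,0,0],[-0.2,0,-0.03,0,0,0],[-0.2,0,-0.03,0,0,0],[-0.2,0,-0.03,0,0,0]]])

```text
clock: 13.03
eef_pos: [0.5488, 0.2049, 0.0209]
orientation: [0.0, 0.392, 0.92, -0.0]
wrist_force: [-2.6, 1.5, 0.5]
grip_width: -0.003
grip_force: 1.0
```

```bash
python3 m.py g; python3 ov.py g
```

```text
13.0333 [0.5488 0.2049 0.0209] ramp tcp [-0.0843  0.0002] F [-2.8398 -0.8079] 0.4514120689954204
g 181 0 x range [np.float64(-0.05), np.float64(-0.048), np.float64(-0.046), np.float64(-0.044), np.float64(-0.042)]
```

>>> arm_command(increments=[[[-0.2,0,-0.03,0,0,0],[-0.25,0,-0.04,0,0,0],[-0.25,0,-0.04,0,0,0],[-0.25,0,-0.04,0,0,0],[-0.25,0,-0.04,0,0,0],[-0.25,0,-0.04,0,0,0],[-0.25,0,-0.04,0,0,0],[-0.25,0,-0.04,0,0,0]]])

```text
clock: 13.75
eef_pos: [0.5623, 0.1908, 0.024]
orientation: [0.0, 0.392, 0.92, -0.0]
wrist_force: [-0.9, 1.5, 2.0]
grip_width: 0.001
grip_force: 1.0
```

>>> arm_command(increments=[[[-0.25,0,-0.04,0,0,0],[-0.25,0,-0.04,0,0,0],[-0.25,0,-0.04,0,0,0],[-0.25,0,-0.04,0,0,0],[-0.25,0,-0.04,0,0,0],[-0.25,0,-0.04,0,0,0],[-0.25,0,-0.04,0,0,0],[-0.25,0,-0.04,0,0,0]]])

```text
clock: 14.42
eef_pos: [0.5762, 0.1764, 0.0272]
orientation: [0.0, 0.392, 0.92, -0.0]
wrist_force: [-1.3, 2.1, 0.3]
grip_width: -0.0
grip_force: 1.0
```

```bash
python3 m.py i; python3 ov.py i
```

```text
14.4167 [0.5762 0.1764 0.0272] ramp tcp [-0.0448  0.0001] F [-2.4106  0.5171] 0.30820322063456673
i 179 0 x range [np.float64(-0.012), np.float64(-0.01), np.float64(-0.008), np.float64(-0.006), np.float64(-0.004), np.float64(-0.002)]
```

>>> arm_command(increments=[[[-0.25,0,-0.04,0,0,0],[-0.25,0,-0.04,0,0,0],[-0.25,0,-0.04,0,0,0],[-0.25,0,-0.04,0,0,0],[-0.25,0,-0.04,0,0,0],[-0.25,0,-0.04,0,0,0],[-0.25,0,-0.04,0,0,0],[-0.25,0,-0.04,0,0,0]]])

```text
clock: 15.13
eef_pos: [0.59, 0.162, 0.0304]
orientation: [0.0, 0.392, 0.92, -0.0]
wrist_force: [-2.0, 0.7, 0.4]
grip_width: -0.001
grip_force: 1.0
```

>>> arm_command(increments=[[[-0.25,0,-0.04,0,0,0],[-0.25,0,-0.04,0,0,0],[-0.25,0,-0.04,0,0,0],[-0.25,0,-0.04,0,0,0],[-0.25,0,-0.04,0,0,0],[-0.25,0,-0.04,0,0,0],[-0.25,0,-0.04,0,0,0],[-0.25,0,-0.04,0,0,0]]])

```text
clock: 15.8
eef_pos: [0.6039, 0.1475, 0.0336]
orientation: [0.0, 0.392, 0.92, -0.0]
wrist_force: [-1.6, 1.5, 0.3]
grip_width: -0.001
grip_force: 1.0
```

```bash
python3 m.py j; python3 ov.py j
```

```text
15.8 [0.6039 0.1475 0.0336] ramp tcp [-0.0048 -0.    ] F [-2.2377 -0.1015] 0.28148579723742473
j 173 0 x range [np.float64(0.028), np.float64(0.03), np.float64(0.032), np.float64(0.034), np.float64(0.036)]
```

>>> arm_command(increments=[[[-0.2,0,-0.03,0,0,0],[-0.2,0,-0.03,0,0,0],[-0.2,0,-0.03,0,0,0],[-0.15,0,-0.03,0,0,0],[-0.15,0,-0.02,0,0,0],[-0.15,0,-0.02,0,0,0],[-0.15,0,-0.02,0,0,0],[-0.15,0,-0.02,0,0,0]]])

```text
clock: 16.52
eef_pos: [0.6131, 0.1379, 0.0356]
orientation: [-0.0, 0.392, 0.92, -0.0]
wrist_force: [-1.0, 1.7, 0.4]
grip_width: -0.001
grip_force: 1.0
```

>>> arm_command(increments=[[[-0.15,0,-0.02,0,0,0],[-0.15,0,-0.02,0,0,0],[-0.15,0,-0.02,0,0,0],[-0.15,0,-0.02,0,0,0],[-0.15,0,0,0,0,0],[-0.15,0,0,0,0,0],[-0.15,0,0,0,0,0],[-0.15,0,0,0,0,0]]])

```text
clock: 17.18
eef_pos: [0.6215, 0.1289, 0.0363]
orientation: [0.0, 0.393, 0.92, -0.0]
wrist_force: [-0.3, -0.3, -0.0]
grip_width: 0.0
grip_force: 0.0
```

```bash
python3 m.py k; python3 ov.py k
```

```text
17.1833 [0.6215 0.1289 0.0363] ramp tcp [ 0.0209 -0.0002] F [ 0.0429 -0.4018] -0.0016967806635015854
k 169 0 x range [np.float64(0.058), np.float64(0.06), np.float64(0.062), np.float64(0.064), np.float64(0.066), np.float64(0.068), np.float64(0.07)]
```

The force has gone to zero: the sleeve is over the crest. I'll hold briefly, then withdraw back and up.

>>> arm_command(increments=[[[0,0,0,0,0,0],[0,0,0,0,0,0],[0,0,0,0,0,0],[0,0,0,0,0,0],[0,0,0,0,0,0],[0,0,0,0,0,0],[0,0,0,0,0,0],[0,0,0,0,0,0]]])

```text
clock: 17.9
eef_pos: [0.6213, 0.1293, 0.0364]
orientation: [0.0, 0.392, 0.92, -0.0]
wrist_force: [-0.0, 0.6, 0.4]
grip_width: 0.0
grip_force: 0.0
```

```bash
python3 m.py l; python3 ov.py l
```

```text
17.9 [0.6213 0.1293 0.0364] ramp tcp [ 0.0204 -0.0001] F [-0.452  0.389] 0.44831503735440686
l 173 0 x range [np.float64(0.072), np.float64(0.074), np.float64(0.076), np.float64(0.078), np.float64(0.08), np.float64(0.082), np.float64(0.084)]
```

>>> arm_command(increments=[[[0.3,0,-0.3,0,0,0],[1,0,-1,0,0,0],[1,0,-2,0,0,0],[1,0,-3,0,0,0],[2,0,-3,0,0,0],[2,0,-3,0,0,0],[3,0,-3,0,0,0],[3,0,-2,0,0,0]]])

```text
clock: 18.62
eef_pos: [0.529, 0.226, 0.2133]
orientation: [0.002, 0.393, 0.92, 0.002]
wrist_force: [0.7, 0.8, 0.7]
grip_width: 0.001
grip_force: 0.0
```

>>> arm_command(increments=[[[3,0,0,0,0,0],[3,0,0,0,0,0],[2,0,0,0,0,0],[0,0,0,0,0,0],[0,0,0,0,0,0],[0,0,0,0,0,0],[0,0,0,0,0,0],[0,0,0,0,0,0]]])

```text
clock: 19.28
eef_pos: [0.4748, 0.282, 0.2088]
orientation: [0.0, 0.393, 0.92, -0.0]
wrist_force: [0.4, -0.1, 0.6]
grip_width: -0.001
grip_force: 0.0
```

```bash
python3 pic.py n .071;python3 ov.py n; python3 -c "
import cv2;a=cv2.imread('pics/n.png')[150:310,200:440];cv2.imwrite('pics/nf.png',cv2.resize(a,None,fx=3.3,fy=3.3,interpolation=cv2.INTER_CUBIC))"
```

```text
19.2833 [0.4748 0.282  0.2088] ramp tcp [-0.1911  0.0003] F ramp [0.3271 0.204 ] 0.5650993758057687 -0.0009536439232962064
n 461 0 x range [np.float64(0.074), np.float64(0.076), np.float64(0.078), np.float64(0.08), np.float64(0.082)]
```

View pics/nf.png

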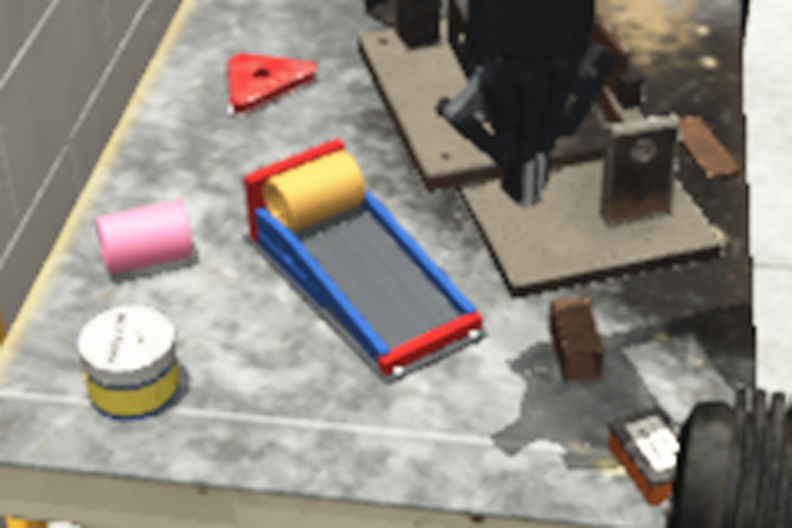

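The picture shows the sleeve against the red stop at (315,188), the gripper clear at (530,190), and the loose things where they were. Handing in.

```bash
python3 -c "
from workcell import arm
print(arm.close_job())"
```

```text
the job is handed in; nothing more can be done
None
```

The brass sleeve rests against the red stop and the job is handed in (about 19 s used); my first push rode up on the sleeve and moved it only about 4 mm, and it rolled gently back to the foot lip when I backed off, but the second push took it over the crest without running back.

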